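# Set the end stop of a lock-cylinder drill jig to its line and clamp it

### The job

Set up the drill jig on the desk for the next batch of lock cylinders: slide the aluminium end stop along its two slots until its front face lies on the long line scribed across the base plate. Then swing the black clamping lever clockwise, until it has become firm and the stop can no longer shift. Only hand-firm: forcing the lever on past that strips the thread. Leave the things lying round the jig where they are.

Things in the scene. Friction and masses are not known exactly. Their poses are not given: they have to be found in the camera images.
- mark_line (a point): Middle of the long dark line, 2.4 mm wide, scribed right across the jig's base plate (steel, 250x100x14 mm, fixed, top 14 mm above the desk); the other graduations are short ticks at one edge. x axis: the way the end stop has to slide, towards the dark bridge with the brass drill bush (its near side 54 mm past the line, its top 54 mm above the desk); y: left of that; z: up.
- stop_face (a point): Middle of the lower edge of the end stop's front face, on the base plate; axes as mark_line. The stop, an aluminium angle bracket, can only slide along x (drag about 4 N while slack; 40 mm of travel, the line 8 mm short of its far end). It starts 10 to 32 mm before the line; its front face has to come onto the line: x of this point in mark_line's frame becomes 0.
- stop_grip (a point): Middle of the end stop's upright plate, 52 mm above the desk; axes as mark_line. The upright is 10 mm thick (x), 64 mm wide (y), its top 66 mm above the desk; behind its outer 6 mm stand small gussets.
- end_stop: The end stop as a whole; origin at stop_face, axes as mark_line. Its foot reaches 138 mm back from the front face, 64 mm wide, 8 mm thick (top 22 mm above the desk), with two slots side by side: in the left one a low shoulder screw that only guides, in the right one the clamping stud with the lever.
- lever_axis (a point): Point on the axis of the clamping stud at the height of the lever's handle (46 mm above the desk). The stud is fixed and upright. The lever's hub round it is 23 mm thick and ends 47 mm above the desk.
- lever_end (a point): Point inside the lever's handle near its end, 55 mm from lever_axis, 46 mm above the desk; x axis outward along the handle. The handle is a black round bar, 13 to 15 mm thick, running outward and slightly upward from the hub and ending 70 mm from the axis. Looking along the plate's x axis it starts out to the right of the stud.
- clamp_lever: The black clamping lever as a whole; x along the handle, z up. Clockwise from above it screws down: almost free at first (1 N at lever_end), until after 0.3 to 1.7 rad, different each time and not to be seen, its washer meets the stop's foot; from there the push needed at lever_end rises 1.2 N per mm it moves. 11 N is hand-firm, under 6 N too loose, over 20 N forced. It stays where it is left.
- key_mill: Obstacle: the tall blue and grey key mill, fixed on the desk to the right of the jig. From its origin (under its middle) it reaches 0.16 m towards the robot (-x), 0.21 m away, 0.13 m to the left (+y), 0.12 m to the right, and up to 0.42 m above the desk. Keep the arm clear of it: come to the jig from the left or over the robot's side of the desk (x below 0.38 m).
- profile_cylinder: Bystander: brass lock cylinder, 75x45x17 mm, lying flat to the left of the jig; origin at the centre of its underside. To be left alone.
- allen_key: Bystander: black hex key, 90x32x6 mm, lying to the right of the jig; origin at the centre of its underside. To be left alone.
- pen: Bystander: black and white marker, 135x17x16 mm, lying to the left of the jig, near end; origin at the centre of its underside. To be left alone.

How it is judged (in metres and radians):
On the way, in this order (a step that is already met when the one before it is completed fails the run):
1. the end stop stands on the line (within 2 mm) while the lever is still slack (x of stop_face in the frame of mark_line between -0.002 and 0.002 m and contact force between clamp_lever and end_stop below 5 N), for 0.2 s.
2. the lever clamps the end stop on the line (x of stop_face in the frame of mark_line between -0.002 and 0.002 m and contact force between clamp_lever and end_stop above 45 N), for 0.3 s.
At the end, for the whole second after the job is handed in: The front face of the end stop lies within 2 mm of the long scribed line, and the lever, let go, presses the stop's foot with more than 45 N (about 6 N was needed at the end of the handle), everything at rest (all of step 2 and linear speed of end_stop below 0.005 m/s); the robot touches nothing.
It fails at once if the lever is forced: it presses the stop's foot with more than 200 N (over 20 N at the end of the handle) (contact force between clamp_lever and end_stop above 200 N).
It fails at once if a thing lying round the jig (lock cylinder, hex key, marker) is moved by more than 15 mm (distance of any of profile_cylinder, allen_key, pen from where it was at the start of the episode above 0.015 m).
It also fails if it takes over 64 s, if anything falls off the work surface, if the arm or the gripper's body presses on something with over 40 N, if the wrist force passes 120 N, or if a joint passes its speed limit or range.

### The arm

A 6-joint arm with a two-finger parallel gripper is mounted at the origin on a cart in front of the work surface, level with it; the furniture and walls round the work are solid. World frame = base frame: x ahead of the robot, y to its left, z up, the work surface at z = 0. Lengths are in m, angles in degrees, forces in N, time in s.
With the tool pointing down it reaches from about 0.4 to 0.825 m from the base axis. Payload 7 kg.
Tool frame: the origin (TCP) lies on the centre line of the jaws, within the pads' length; the fingertips stand 22 mm ahead of it and the grasp point (between the pads) lies 3 mm ahead of it; z points along the fingers, y is the line along which they close (so a half turn about z gives the same grasp; the last joint's range is limited). The gripper opens to 88 mm and grips with 3 to 60 N. Pads are 19 mm wide; open, the fingers measure 130 mm over their backs; the gripper's body (78 mm by 193 mm) begins 47 mm behind the grasp point.
Start: joints at [-49.039, 20.546, 0.682, 0, -70.136, -16.507], TCP at [0.279, -0.614, 0.249] pointing down, gripper open.
Joint ranges: [-176.03, 176.03], [-82.01, 121.73], [-58.28, 71.71], [-173.87, 95.51], [-174.79, -0.11], [-173.66, 173.66]. Speed limits (degrees/s): [136.94, 136.94, 172.46, 180, 180, 180].

### API

Orientations are given as [roll, pitch, yaw] about the fixed x, y, z axes, in that order (R = Rz(yaw) Ry(pitch) Rx(roll)).
In Python, from plant import get_state, cams, r gives the robot as it stands.
- The arm moves only by the tool apply_moves, never from a script. Its argument "targets" is a list of rows, each an object with "dp": the shift along the world's x, y, z in m, a list of three; "yaw": the turn about the world's z in degrees. In form: [{"dp": [x, y, z], "yaw": yaw}, ...]. A call has 1 to 20 rows; each row is the pose to reach, as a shift and turn from the pose commanded when the call began; what a row does not reach only later rows make up. A row lasts 1/12 s, in which the tool goes at most 41.7 mm and 7.16 degrees, less where a joint would pass 70% of its speed; a pose out of reach is approached as far as the arm can. A call with a gripper value outside its range is refused whole. "grip" is the gripper command: -1 is fully open, 1 is shut, values between are in proportion, set as the call begins (left out, the last holds). The fingers move at their own pace and stop on an object; "squeeze" is the grip in N (left out, the last holds). Time passes only in rows, so rows that repeat a pose let the fingers close. It gives the time, the measured TCP pose, the force, the opening and the grip force at its end, in the units of the state.
- get_state(): the state, without advancing time (a new reading comes with each control period).
- cams.capture(name): name is "side" or "top" or "wrist"; returns a dict with "image" (420x560x3 uint8, red, green, blue), "range_z" (420x560 float32, m along the optical axis (not along the pixel's ray), 0 where there is no reading), "fx", "fy", "cx", "cy" (pixels), "k1" (the pictures are not rectified: a ray, as slopes to the right and down, at radius r is drawn at 1 + k1 r^2 times it, then the intrinsics apply), "R" (3x3) and "t" (3): a world point X has camera coordinates R X + t; the wrist camera has in their place "T_tool_cam" (4x4, takes a point from camera to tool coordinates, whose origin is the TCP and whose axes are the flange's). Camera axes: x right, y down, z forward; pixel columns grow to the right and rows downward; lengths in m; the calibration is good to about 2 mm. A picture is of the moment at which its call begins: read the wrist's pose just before it.
- r.close_job(): hands the job in; it is judged then, once.
The state is a dict: "time_s": time; "joints": joint angles; "qd": joint speeds; "joint_torque": joint torques, N m; "tcp_pos": TCP position; "eef_rot": TCP orientation; "contact_force": force on the tool from outside, world axes, zero at the start; "moment": the same for the moment, N m; "gripper_width": finger opening in m; "gripper_force": force on a finger pad.
Only numpy, scipy, OpenCV 4.12 (cv2) and the standard library are available. Lean on these libraries where they do the work, as an engineer would, in place of code of your own. Each camera call takes 0.05 s, during which the arm holds its last target. There are 200 camera calls.

## Working session

There is one attempt and no reset: what is moved stays moved. The work goes in short steps, Python scripts to look and compute and a tool call to move; the robot and the scene stay as the last step left them, time stands still between calls to the robot, and variables do not carry over. Pictures are saved under pics/ and viewed, at most 10 in all, crops included, and the job is handed in when it is done.

Besides the shell and the picture viewer there is one more tool, called after "Call:" as name([rows], argument=value, ...), one row to a line, values as JSON. apply_moves: Moves the arm, as the interface text tells. Its arguments: {"type":"object","properties":{"targets":{"type":"array","items":{"type":"object","properties":{"dp":{"type":"array","items":{"type":"number"}},"yaw":{"type":"number"}}}},"grip":{"type":"number"},"squeeze":{"type":"number"}},"required":["targets"]}

```bash
mkdir -p pics; ls
python3 - <<'E'
from plant import get_state, cams, r
import cv2,pickle
s=get_state();print(s)
for n in ("side","top"):
    c=cams.capture(n); pickle.dump(c,open(n+'0.pkl','wb'))
    cv2.imwrite(f'pics/{n}0.png',c['image'][:,:,::-1]); print(n,c['fx'],c['cx'],c['cy'],c['k1'],c['R'],c['t'])
E
```

```text
pics
{'time_s': 0.0, 'joints': array([-4.90370916e+01,  2.05896633e+01,  6.33010382e-01, -1.91623219e-02,
       -7.01345815e+01, -1.65075305e+01]), 'qd': array([-0.03047793,  0.08498442, -0.06739761, -0.01943317,  0.10691281,
        0.05064048]), 'joint_torque': array([ 5.87777195e-04, -5.82728219e+01,  2.93044764e+01,  6.99717119e+00,
        6.77403106e-03, -1.44848550e-04]), 'tcp_pos': array([ 0.27923264, -0.61403954,  0.24763986]), 'eef_rot': array([ 1.79907407e+02, -8.65450530e-03, -1.55551141e+02]), 'contact_force': array([ 0.20563718,  0.02462519, -0.63370917]), 'moment': array([ 0.00435941, -0.0395197 , -0.02902257]), 'gripper_force': 0.0, 'gripper_width': 0.08763518582074624}
side 409.9130741718292 288.06220232983014 202.37000838394857 -0.04702893242711622 [[ 0.88118656 -0.4727304  -0.00601822]
 [-0.28510853 -0.52121204 -0.80439489]
 [ 0.37712515  0.71053781 -0.59406451]] [-0.43789083  0.3311698   0.55924517]
top 487.6178689340569 278.9384464789448 207.9577142178547 -0.14754849148227545 [[-0.0186282  -0.99981442 -0.00491114]
 [-0.99357756  0.01905986 -0.11153637]
 [ 0.11160927  0.00280187 -0.99374822]] [0.18519613 0.58248416 0.96534638]
```

View pics/top0.png

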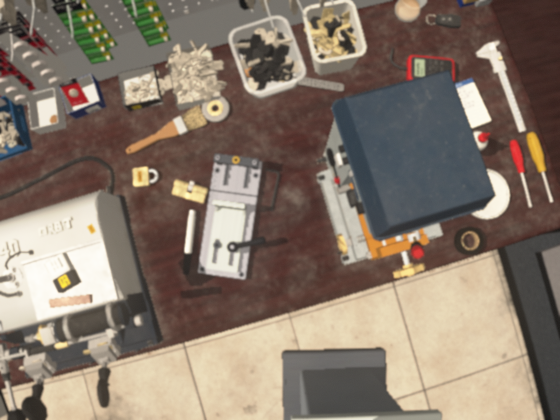

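View pics/side0.png

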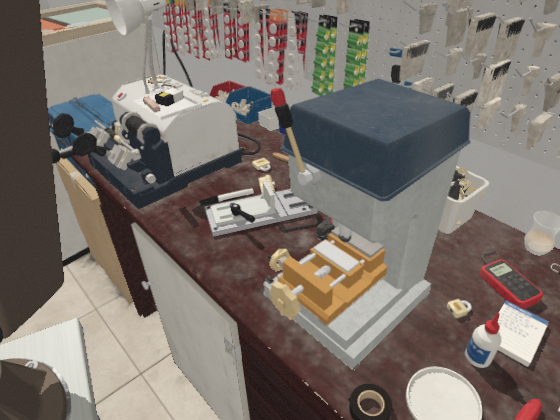

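The top view shows the jig from about (222,272) at its near end to (238,160) at the bush bridge. The stop's upright is near (233,207), the lever hub at (232,246) and the lever end near (264,240). The mill is right of the jig, around (330–490, 80–260).

```bash
cat > h.py <<'E'
import numpy as np, cv2, pickle
from scipy.spatial.transform import Rotation as Ro
def ray(c,px,pose=None):
    K=np.array([[c['fx'],0,c['cx']],[0,c['fy'],c['cy']],[0,0,1.]])
    p=cv2.undistortPoints(np.array([[px]],float),K,np.array([c['k1'],0,0,0.]))[0,0]
    d=np.array([p[0],p[1],1.])
    if 'R' in c: R=np.array(c['R']);return -R.T@np.array(c['t']),R.T@d
    T=np.array(c['T_tool_cam']);p0,e=pose;R=Ro.from_euler('xyz',e,degrees=True).as_matrix()
    return R@T[:3,3]+p0, R@T[:3,:3]@d
def onz(c,px,z,pose=None):
    o,d=ray(c,px,pose);return o+d*(z-o[2])/d[2]
def proj(c,X,pose=None):
    if 'R' in c: Xc=np.array(c['R'])@X+c['t']
    else:
        T=np.array(c['T_tool_cam']);p0,e=pose;R=Ro.from_euler('xyz',e,degrees=True).as_matrix()
        Xc=T[:3,:3].T@(R.T@(X-p0)-T[:3,3])
    u=Xc[:2]/Xc[2];u=u*(1+c['k1']*(u@u));return np.array([c['fx']*u[0]+c['cx'],c['fy']*u[1]+c['cy']])
E
python3 - <<'E'
from h import *
c=pickle.load(open('top0.pkl','rb'))
for n,px,z in [('nearL',(198,273),.014),('nearR',(246,277),.014),('farL',(214,156),.014),('farR',(262,158),.014),('upright',(233,207),.066),('hub',(232,246),.047),('lev',(264,240),.047),('mill',(333,100),.42),('pen1',(190,212),.016),('pen2',(188,252),.016),('cyl',(190,190),.017),('key',(272,190),.006)]:
    print(n,onz(c,px,z).round(3))
im=c['image'][140:290,150:330]
cv2.imwrite('pics/topcrop.png',cv2.resize(im,None,fx=4,fy=4,interpolation=cv2.INTER_CUBIC)[:,:,::-1])
E
```

```text
nearL [0.456 0.344 0.014]
nearR [0.446 0.245 0.014]
farL [0.702 0.31  0.014]
farR [0.695 0.208 0.014]
upright [0.586 0.265 0.066]
hub [0.509 0.27  0.047]
lev [0.52  0.205 0.047]
mill [0.681 0.101 0.42 ]
pen1 [0.583 0.36  0.016]
pen2 [0.499 0.365 0.016]
cyl [0.629 0.36  0.017]
key [0.627 0.188 0.006]
```

View pics/topcrop.png

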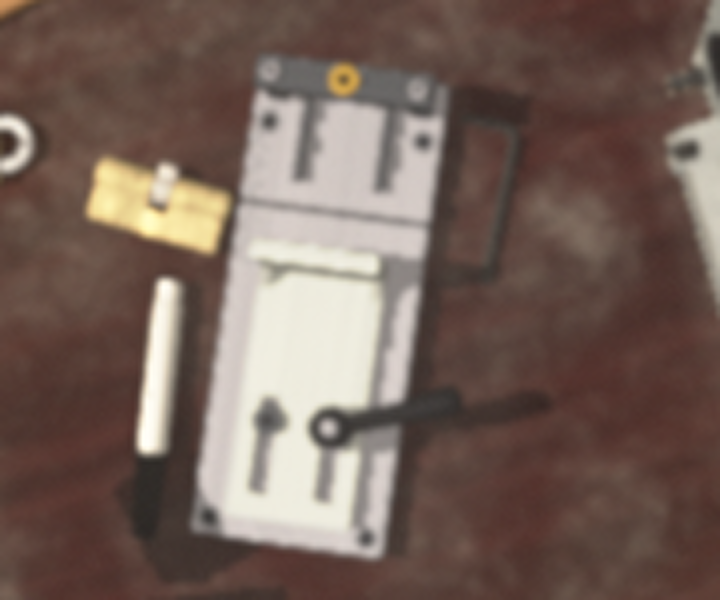

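The enlarged crop shows:
- **Scribed line:** from (240,203) to (428,225).
- **Stop upright top:** from (252,242) to (380,275).
- **Hub:** (330,428).
- **Lever end:** (458,400).

The jig's yaw is about −8°. Next I'll check how far the mill extends, so I can plan the transit.

Run:
```python
from h import *
c=pickle.load(open('top0.pkl','rb'));Z=c['range_z'];P=[]
for v in range(60,290,2):
  for u in range(270,520,2):
    z=Z[v,u]
    if z>0:
      o,d=ray(c,(u,v));X=o+d*z
      P.append(X)
P=np.array(P)
for lo,hi in [(.05,.15),(.15,.3),(.3,.5)]:
  q=P[(P[:,2]>lo)&(P[:,2]<hi)&(P[:,0]>.35)&(P[:,0]<.75)&(P[:,1]<.16)&(P[:,1]>-.3)]
  print(lo,len(q),q.min(0).round(3),q.max(0).round(3))
c['image']
f=lambda u,v:(150+u/4,140+v/4)
a=onz(c,f(240,203),.014);b=onz(c,f(428,225),.014);print('line',a,b,(a+b)/2)
a2=onz(c,f(252,242),.066);b2=onz(c,f(380,262),.066);print('front top',a2,b2)
print('hub',onz(c,f(330,428),.047),'end',onz(c,f(458,400),.05))
```

```text
0.05 822 [ 0.444 -0.256  0.05 ] [0.735 0.082 0.15 ]
0.15 225 [ 0.504 -0.032  0.151] [0.711 0.087 0.3  ]
0.3 4710 [ 0.476 -0.139  0.3  ] [0.747 0.09  0.415]
line [0.62721278 0.31849462 0.014     ] [0.61356245 0.21967089 0.014     ] [0.62038761 0.26908275 0.014     ]
front top [0.59962468 0.30495499 0.066     ] [0.58837257 0.2412461  0.066     ]
hub [0.50729552 0.26872979 0.047     ] end [0.52006827 0.20417116 0.05      ]
```

Call:
apply_moves([
  {"dp":[0.008,0.038,0],"yaw":-2},
  {"dp":[0.016,0.076,0],"yaw":-4},
  {"dp":[0.024,0.114,0],"yaw":-6},
  {"dp":[0.032,0.152,0],"yaw":-8},
  {"dp":[0.04,0.19,0],"yaw":-10},
  {"dp":[0.048,0.228,0],"yaw":-12},
  {"dp":[0.056,0.266,0],"yaw":-14},
  {"dp":[0.064,0.304,0],"yaw":-16},
  {"dp":[0.072,0.342,0],"yaw":-18},
  {"dp":[0.08,0.38,0],"yaw":-20},
  {"dp":[0.088,0.418,0],"yaw":-22},
  {"dp":[0.09,0.454,0],"yaw":-24},
  {"dp":[0.09,0.454,0],"yaw":-24},
], grip=-1)

```text
time_s: 1.18
tcp_pos: [0.3698, -0.1558, 0.2488]
eef_rot: [179.9, 0.1, -179.4]
contact_force: [-1.0, -0.9, -0.5]
gripper_width: 0.0875
gripper_force: 0.0
```

Call:
apply_moves([
  {"dp":[0.004,0.038,0],"yaw":0},
  {"dp":[0.007,0.076,0],"yaw":0},
  {"dp":[0.01,0.114,0],"yaw":0},
  {"dp":[0.011,0.152,0],"yaw":0},
  {"dp":[0.011,0.19,0],"yaw":0},
  {"dp":[0.011,0.228,0],"yaw":0},
  {"dp":[0.011,0.266,0],"yaw":0},
  {"dp":[0.011,0.304,0],"yaw":0},
  {"dp":[0.011,0.342,0],"yaw":6},
  {"dp":[0.011,0.38,0],"yaw":12},
  {"dp":[0.016,0.415,0],"yaw":18},
  {"dp":[0.04,0.43,0],"yaw":25},
  {"dp":[0.07,0.43,0],"yaw":32},
  {"dp":[0.1,0.43,0],"yaw":39},
  {"dp":[0.13,0.43,0],"yaw":46},
  {"dp":[0.15,0.43,0],"yaw":53},
  {"dp":[0.17,0.43,0],"yaw":60},
  {"dp":[0.17,0.43,0],"yaw":67},
  {"dp":[0.17,0.43,0],"yaw":74},
  {"dp":[0.17,0.43,0],"yaw":81},
])

```text
time_s: 2.85
tcp_pos: [0.5396, 0.2691, 0.2476]
eef_rot: [179.9, -0.1, -98.2]
contact_force: [-0.6, 0.8, 0.7]
gripper_width: 0.0875
gripper_force: 0.0
```

```bash
cat > snap.py <<'E'
import sys
from plant import get_state, cams
from h import *
def snap(name):
    s=get_state();c=cams.capture('wrist');pose=(s['tcp_pos'],s['eef_rot'])
    pickle.dump((c,pose),open(name+'.pkl','wb'));cv2.imwrite(f'pics/{name}.png',c['image'][:,:,::-1]);return c,pose
if __name__=='__main__':
    c,p=snap(sys.argv[1]);print(p);print(np.array(c['T_tool_cam']).round(3),c['fx'],c['k1'])
E
python3 snap.py w1
```

```text
(array([0.53961155, 0.26911156, 0.24758278]), array([ 1.79930550e+02, -7.05053289e-02, -9.82480636e+01]))
[[ 0.    -0.969 -0.247  0.066]
 [ 1.    -0.     0.001 -0.   ]
 [-0.001 -0.247  0.969 -0.136]
 [ 0.     0.     0.     1.   ]] 303.14564440532035 -0.00919637663557693
```

View pics/w1.png

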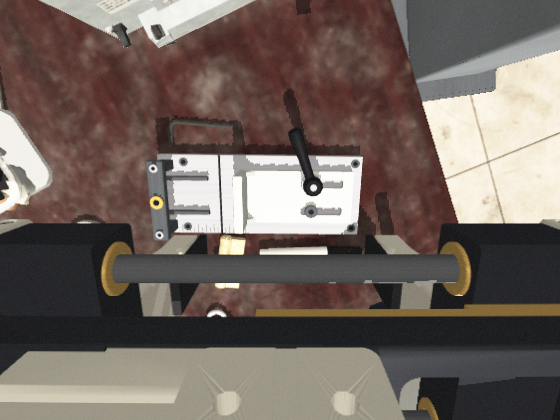

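The wrist view shows the line at u≈221 (v 155–235), the stop's upright at u≈233–245, the hub at (313,187) and the lever end at (294,132). I'll measure these to sub-pixel.

Run:
```python
from h import *
c,p=pickle.load(open('w1.pkl','rb'));g=cv2.cvtColor(c['image'],cv2.COLOR_RGB2GRAY)
for v in (165,175,185,195,205,215,222):print(v,g[v,210:252].tolist())
cv2.imwrite('pics/w1c.png',cv2.resize(c['image'][120:245,140:370],None,fx=3.4,fy=3.4,interpolation=cv2.INTER_CUBIC)[:,:,::-1])
b=(g<45).astype(np.uint8);b[:120]=0;b[200:]=0;b[:,:280]=0;b[:,330:]=0
n,l,s,ce=cv2.connectedComponentsWithStats(b);i=1+s[1:,4].argmax();print(s[i],ce[i])
cn=max(cv2.findContours((l==i).astype(np.uint8),0,2)[0],key=cv2.contourArea);print(cv2.minAreaRect(cn))
print('hub',onz(c,(313,187),.047,p),'end',onz(c,(295,132),.05,p))
```

```text
165 [242, 242, 242, 242, 242, 241, 242, 242, 122, 47, 201, 240, 241, 242, 242, 241, 242, 242, 242, 242, 242, 242, 240, 168, 158, 159, 159, 158, 161, 160, 160, 158, 160, 159, 157, 161, 160, 158, 158, 163, 158, 160]
175 [239, 240, 239, 240, 240, 240, 240, 240, 193, 66, 112, 238, 240, 240, 242, 241, 241, 242, 240, 240, 241, 240, 241, 199, 160, 135, 134, 139, 138, 141, 140, 142, 135, 137, 138, 133, 240, 243, 243, 244, 245, 247]
185 [239, 240, 240, 240, 240, 240, 239, 240, 240, 83, 38, 236, 239, 240, 240, 240, 239, 240, 240, 240, 241, 240, 205, 250, 251, 252, 253, 253, 254, 254, 253, 253, 137, 137, 139, 135, 135, 241, 253, 253, 253, 253]
195 [242, 241, 241, 241, 241, 243, 241, 241, 241, 163, 56, 145, 238, 242, 243, 242, 242, 242, 243, 242, 242, 242, 243, 244, 250, 252, 253, 253, 253, 253, 253, 253, 151, 138, 137, 137, 136, 219, 253, 253, 253, 253]
205 [241, 241, 241, 241, 240, 240, 241, 241, 241, 242, 87, 59, 237, 241, 241, 241, 241, 240, 242, 242, 241, 241, 241, 234, 252, 252, 253, 253, 253, 253, 253, 254, 211, 125, 138, 136, 137, 221, 253, 253, 253, 253]
215 [243, 242, 241, 242, 242, 243, 243, 243, 241, 242, 151, 49, 205, 241, 242, 243, 243, 243, 243, 243, 243, 242, 243, 214, 251, 252, 253, 253, 253, 254, 254, 253, 248, 156, 140, 142, 135, 135, 183, 186, 187, 185]
222 [241, 240, 240, 242, 240, 241, 241, 240, 240, 240, 209, 67, 142, 239, 240, 241, 240, 240, 240, 239, 241, 240, 240, 241, 254, 252, 253, 253, 254, 254, 254, 253, 251, 156, 142, 131, 130, 242, 244, 243, 243, 243]
[ 280  120   50   76 1003] [303.30209372 154.58424726]
((306.90594482421875, 155.41709899902344), (75.56126403808594, 42.298484802246094), 56.65929412841797)
hub [0.50821314 0.2716725  0.047     ] end [0.5202009  0.20897274 0.05      ]
```

View pics/w1c.png

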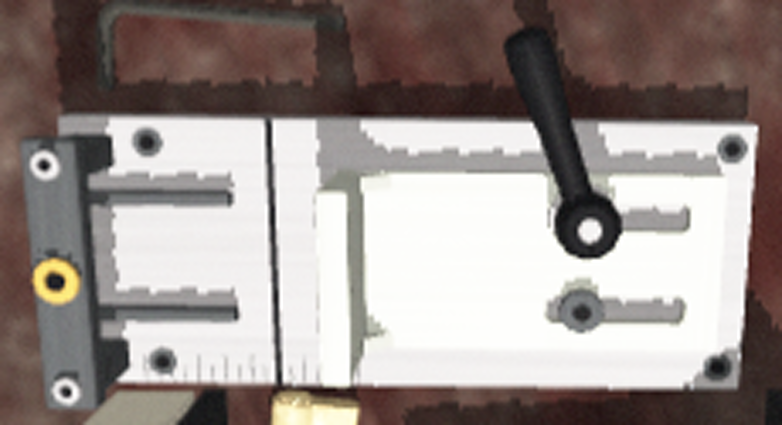

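The crop confirms the line, the bright upright top at u≈232.3–242, and the hub centre near (313,187). Next I'll compute the face offset and the stop's grasp point.

Run:
```python
from h import *
c,p=pickle.load(open('w1.pkl','rb'))
a=onz(c,(219.0,165),.014,p);b=onz(c,(221.3,222),.014,p);d=(b-a)/np.linalg.norm(b-a)
yaw=np.degrees(np.arctan2(-d[0],d[1]));X=np.array([np.cos(np.radians(yaw)),np.sin(np.radians(yaw)),0]);print('line',a,b,'yaw',yaw)
Y=np.array([-X[1],X[0],0])
for px in [(232.2,185),(232.9,205),(233.9,222)]:
    q=onz(c,px,.066,p);print('front',q,'dx',(q-a)@X)
for px in [(241.6,185),(242.3,205)]:
    q=onz(c,px,.066,p);print('rear',q,'dx',(q-a)@X)
pl=[onz(c,(140+u/3.4,120+v/3.4),.014,p) for u,v in [(757,126),(740,388),(268,120),(281,385)]]
print(pl);print([((q-a)@X,(q-a)@Y) for q in pl])
up=[onz(c,(140+u/3.4,120+v/3.4),.066,p) for u,v in [(316,190),(322,386)]];print('upright ends',[((q-a)@X,(q-a)@Y) for q in up])
m=(pl[2]+pl[3])/2;print('mark',m)
hub=onz(c,(313,187),.047,p);print('hub jig',(hub-m)@X,(hub-m)@Y)
```

```text
line [0.61586858 0.23484925 0.014     ] [0.6272277  0.30645626 0.014     ] yaw -9.013803778673841
front [0.59413189 0.25337873 0.066     ] dx -0.024371315615460274
front [0.59746043 0.27502321 0.066     ] dx -0.024474967876148154
front [0.59994301 0.29406168 0.066     ] dx -0.025005849489922957
rear [0.58425201 0.25481642 0.066     ] dx -0.03435443304385258
rear [0.58741565 0.27648432 0.066     ] dx -0.03462462246159141
[array([0.44209409, 0.25038008, 0.014     ]), array([0.45652109, 0.347826  , 0.014     ]), array([0.61378508, 0.2233404 , 0.014     ]), array([0.62846525, 0.32156083, 0.014     ])]
[(np.float64(-0.17406173362822752), np.float64(-0.011886634176652946)), (np.float64(-0.17507999280956824), np.float64(0.08661620254021046)), (np.float64(-0.00025464808491328843), np.float64(-0.011693154188798715)), (np.float64(-0.001144205455415114), np.float64(0.08761429648668223))]
upright ends [(np.float64(-0.025441512533659963), np.float64(0.00513359652663928)), (np.float64(-0.02551407230732174), np.float64(0.06932043567062765))]
mark [0.62112517 0.27245062 0.014     ]
hub jig -0.11139571867964222 -0.018458704852166306
```

Call:
apply_moves([
  {"dp":[0.02,0.003,-0.01],"yaw":-0.5},
  {"dp":[0.04,0.006,-0.03],"yaw":-0.5},
  {"dp":[0.053,0.007,-0.06],"yaw":-0.5},
  {"dp":[0.053,0.007,-0.09],"yaw":-0.5},
  {"dp":[0.053,0.007,-0.115],"yaw":-0.5},
  {"dp":[0.053,0.007,-0.13],"yaw":-0.5},
  {"dp":[0.053,0.007,-0.14],"yaw":-0.5},
  {"dp":[0.053,0.007,-0.15],"yaw":-0.5},
  {"dp":[0.053,0.007,-0.16],"yaw":-0.5},
  {"dp":[0.053,0.007,-0.17],"yaw":-0.5},
  {"dp":[0.053,0.007,-0.18],"yaw":-0.5},
  {"dp":[0.053,0.007,-0.187],"yaw":-0.5},
  {"dp":[0.053,0.007,-0.193],"yaw":-0.5},
  {"dp":[0.053,0.007,-0.193],"yaw":-0.5},
], grip=-0.14)

```text
time_s: 4.07
tcp_pos: [0.5918, 0.2762, 0.0542]
eef_rot: [179.9, -0.1, -99.1]
contact_force: [-0.7, 0.2, 0.7]
gripper_width: 0.0497
gripper_force: 0.0
```

Call:
apply_moves([
  {"dp":[0,0,0],"yaw":0},
  {"dp":[0,0,0],"yaw":0},
  {"dp":[0,0,0],"yaw":0},
  {"dp":[0,0,0],"yaw":0},
  {"dp":[0,0,0],"yaw":0},
  {"dp":[0,0,0],"yaw":0},
  {"dp":[0,0,0],"yaw":0},
  {"dp":[0,0,0],"yaw":0},
], grip=1, squeeze=15)

```text
time_s: 4.73
tcp_pos: [0.5926, 0.2766, 0.0558]
eef_rot: [-180.0, 0.0, -99.0]
contact_force: [0.5, -1.0, 1.2]
gripper_width: 0.0099
gripper_force: 15.0
```

Call:
apply_moves([
  {"dp":[0.003,-0.0005,0],"yaw":0},
  {"dp":[0.007,-0.001,0],"yaw":0},
  {"dp":[0.011,-0.0017,0],"yaw":0},
  {"dp":[0.015,-0.0023,0],"yaw":0},
  {"dp":[0.018,-0.0028,0],"yaw":0},
  {"dp":[0.02,-0.0031,0],"yaw":0},
  {"dp":[0.0215,-0.0033,0],"yaw":0},
  {"dp":[0.0215,-0.0033,0],"yaw":0},
  {"dp":[0.0215,-0.0033,0],"yaw":0},
])

```text
time_s: 5.48
tcp_pos: [0.6147, 0.2731, 0.0558]
eef_rot: [-180.0, 0.0, -99.1]
contact_force: [-1.0, -1.4, 4.3]
gripper_width: 0.0102
gripper_force: 15.0
```

```bash
python3 snap.py w2 | head -1
python3 - <<'E'
import cv2
im=cv2.imread('pics/w2.png');cv2.imwrite('pics/w2c.png',cv2.resize(im[100:300,180:400],None,fx=3,fy=3,interpolation=cv2.INTER_CUBIC))
E
```

```text
(array([0.61473437, 0.27314467, 0.05581413]), array([-1.79953888e+02,  1.53904936e-02, -9.90537669e+01]))
```

View pics/w2c.png

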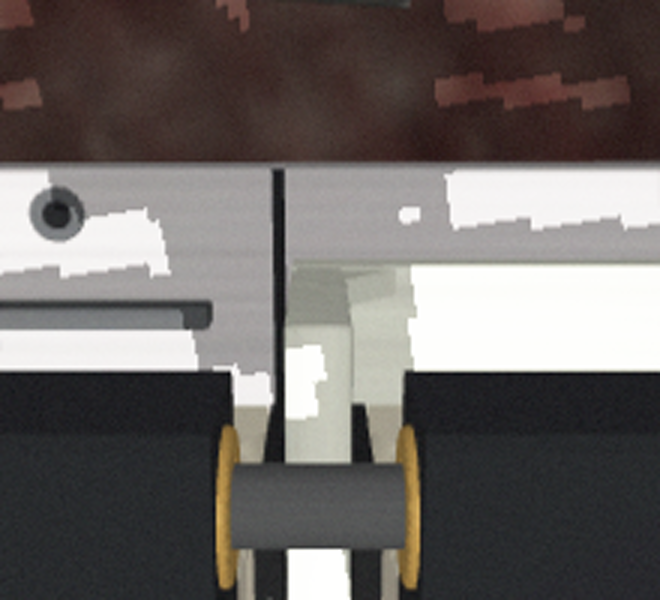

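The crop shows the line at u≈272.8 (v≈177) and the upright's front top edge at u≈275 just right of it, so a few mm remain. I'll measure it sub-pixel.

```bash
cat > off.py <<'E'
import sys
from h import *
c,p=pickle.load(open(sys.argv[1]+'.pkl','rb'));g=cv2.cvtColor(c['image'],cv2.COLOR_RGB2GRAY).astype(float)
X=np.array([np.cos(np.radians(-8.9)),np.sin(np.radians(-8.9)),0])
for v in (162,168,174,180,186):
    r=g[v,264:284];w=np.clip(r.max()-20-r-60,0,None) if 0 else (r<90)*(150-r);u=264+(w*np.arange(20)).sum()/w.sum()
    print('line',v,round(u,2),(onz(c,(u,v),.014,p)-p[0])@X)
for v in (189,192,196,200,206,209,212,217,221):print(v,g[v,266:304].astype(int).tolist())
E
python3 off.py w2
```

```text
line 162 272.44 0.007441508746279913
line 168 272.53 0.007437576065974722
line 174 272.55 0.0074743777569797575
line 180 272.54 0.007523873598570341
line 186 272.54 0.007571979857114189
189 [162, 163, 163, 163, 163, 44, 26, 28, 28, 124, 161, 169, 169, 146, 147, 146, 148, 147, 146, 150, 146, 146, 148, 147, 148, 152, 148, 157, 171, 168, 170, 169, 169, 170, 169, 168, 172, 169]
192 [161, 160, 163, 162, 162, 69, 30, 31, 30, 122, 163, 137, 136, 140, 136, 139, 142, 140, 142, 142, 142, 140, 139, 139, 144, 142, 139, 141, 138, 145, 148, 153, 152, 166, 168, 168, 168, 169]
196 [161, 161, 161, 166, 163, 63, 29, 30, 26, 121, 139, 141, 137, 140, 140, 141, 139, 141, 143, 140, 143, 144, 142, 143, 142, 143, 143, 143, 143, 150, 172, 173, 171, 178, 174, 174, 172, 175]
200 [161, 159, 159, 163, 160, 65, 26, 26, 26, 115, 138, 145, 144, 145, 142, 143, 141, 139, 142, 142, 142, 143, 141, 138, 139, 141, 145, 140, 140, 143, 163, 172, 175, 172, 179, 180, 181, 185]
206 [162, 162, 161, 161, 160, 68, 31, 27, 27, 139, 147, 146, 146, 144, 149, 144, 144, 143, 144, 144, 144, 145, 144, 143, 144, 147, 146, 143, 147, 142, 134, 193, 200, 198, 200, 198, 198, 201]
209 [165, 164, 164, 165, 166, 99, 35, 25, 66, 166, 174, 178, 179, 182, 185, 185, 186, 185, 185, 188, 189, 188, 189, 192, 190, 186, 190, 184, 182, 182, 174, 166, 197, 198, 195, 199, 200, 197]
212 [161, 162, 159, 161, 155, 95, 30, 27, 71, 170, 189, 188, 189, 189, 190, 195, 197, 197, 198, 199, 196, 198, 198, 196, 200, 200, 196, 195, 196, 192, 186, 165, 193, 194, 197, 198, 195, 193]
217 [158, 159, 155, 155, 160, 93, 29, 27, 68, 239, 252, 253, 253, 253, 253, 254, 254, 254, 254, 254, 254, 206, 201, 200, 201, 200, 198, 195, 193, 196, 185, 160, 194, 195, 198, 196, 193, 194]
221 [163, 163, 163, 161, 165, 96, 36, 29, 66, 241, 251, 253, 253, 253, 253, 254, 254, 254, 254, 254, 254, 254, 207, 201, 202, 201, 197, 196, 193, 194, 184, 161, 191, 196, 194, 193, 191, 193]
```

Two independent cues agree: the face is 2.5 mm short of the line.

Call:
apply_moves([
  {"dp":[0.0012,-0.0002,0],"yaw":0},
  {"dp":[0.002,-0.0003,0],"yaw":0},
  {"dp":[0.0025,-0.0004,0],"yaw":0},
  {"dp":[0.0025,-0.0004,0],"yaw":0},
  {"dp":[0.0025,-0.0004,0],"yaw":0},
  {"dp":[0.0025,-0.0004,0],"yaw":0},
])

```text
time_s: 6.03
tcp_pos: [0.6165, 0.2729, 0.0558]
eef_rot: [-180.0, 0.0, -99.0]
contact_force: [-3.5, -0.1, 6.3]
gripper_width: 0.01
gripper_force: 15.0
```

```bash
python3 snap.py w3 | head -1; python3 off.py w3
python3 - <<'E'
from h import *
c,p=pickle.load(open('w3.pkl','rb'));cv2.imwrite('pics/w3c.png',cv2.resize(c['image'][140:240,230:330],None,fx=6,fy=6,interpolation=cv2.INTER_CUBIC)[:,:,::-1]);print(c['cx'])
E
```

```text
(array([0.61651609, 0.27287736, 0.05579232]), array([-1.79993000e+02,  3.05273674e-03, -9.90414878e+01]))
line 162 275.53 0.005619884407114381
line 168 275.53 0.005660697515321037
line 174 275.56 0.005680698695584005
line 180 275.56 0.005713871868339252
line 186 275.48 0.005801785926131537
189 [164, 163, 166, 160, 161, 161, 160, 164, 42, 26, 28, 132, 165, 149, 144, 152, 149, 146, 152, 149, 151, 148, 147, 152, 146, 148, 149, 157, 166, 167, 166, 166, 171, 167, 169, 169, 168, 169]
192 [164, 156, 161, 161, 161, 162, 161, 161, 67, 32, 29, 121, 138, 139, 141, 139, 138, 142, 141, 140, 142, 140, 140, 141, 140, 140, 143, 138, 139, 146, 148, 154, 151, 160, 164, 167, 169, 168]
196 [162, 164, 162, 164, 168, 160, 165, 164, 64, 31, 72, 133, 138, 139, 140, 140, 141, 142, 143, 141, 145, 144, 144, 143, 143, 143, 139, 145, 139, 152, 172, 170, 174, 172, 176, 174, 175, 176]
200 [160, 164, 160, 157, 161, 160, 159, 161, 64, 45, 137, 144, 145, 142, 142, 140, 144, 144, 142, 144, 140, 140, 138, 141, 142, 139, 143, 144, 140, 140, 161, 174, 174, 172, 178, 179, 180, 188]
206 [160, 161, 163, 160, 163, 161, 161, 
[... 251 characters left out ...]
, 187, 186, 190, 192, 189, 189, 188, 184, 184, 182, 183, 174, 162, 197, 200, 199, 197, 198, 199]
212 [158, 159, 161, 162, 161, 156, 160, 162, 141, 178, 189, 190, 188, 188, 190, 195, 197, 196, 196, 197, 196, 198, 198, 200, 202, 199, 197, 195, 197, 193, 180, 165, 191, 194, 197, 196, 195, 193]
217 [157, 157, 159, 161, 159, 161, 157, 162, 138, 238, 243, 246, 246, 253, 253, 253, 254, 254, 254, 254, 254, 207, 201, 197, 205, 201, 196, 196, 194, 192, 178, 163, 193, 195, 194, 194, 194, 194]
221 [162, 163, 162, 165, 163, 164, 164, 163, 117, 239, 251, 253, 253, 253, 253, 254, 254, 254, 254, 254, 254, 254, 207, 200, 204, 200, 198, 195, 192, 194, 185, 160, 192, 190, 194, 193, 195, 196]
285.54857146147015
```

View pics/w3c.png

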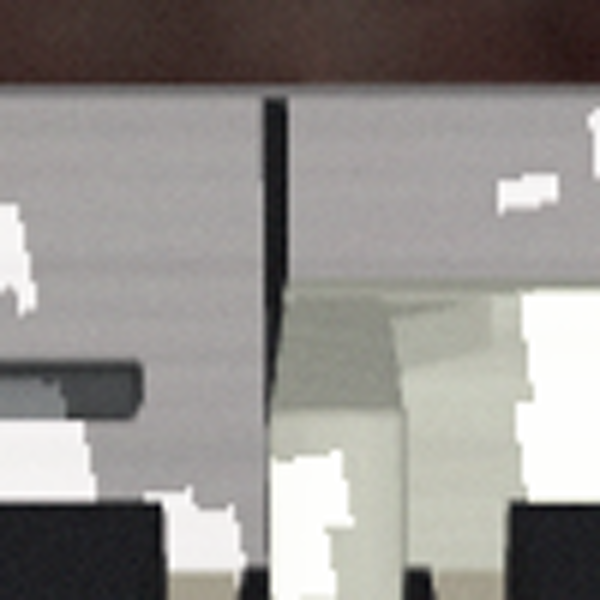

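The line's centre is at u≈275.5, and the face's lower corner is at about (277.6,188), on the line's right edge. About 1 mm remains.

Call:
apply_moves([
  {"dp":[0.0008,-0.0001,0],"yaw":0},
  {"dp":[0.0012,-0.0002,0],"yaw":0},
  {"dp":[0.0012,-0.0002,0],"yaw":0},
  {"dp":[0.0012,-0.0002,0],"yaw":0},
  {"dp":[0.0012,-0.0002,0],"yaw":0},
])

```text
time_s: 6.5
tcp_pos: [0.6176, 0.2727, 0.0558]
eef_rot: [-180.0, 0.0, -99.0]
contact_force: [-4.0, 0.8, 5.2]
gripper_width: 0.0098
gripper_force: 15.0
```

```bash
python3 snap.py w4 | head -1; python3 off.py w4|grep -E 'line|^189|^192|^217'
```

```text
(array([0.61763122, 0.27268302, 0.05580177]), array([-1.79999087e+02,  3.14087221e-03, -9.90425632e+01]))
line 162 277.43 0.004508737154886898
line 168 277.52 0.004486118293315749
line 174 277.51 0.004522621697633043
line 180 277.55 0.004536154158646484
line 186 276.84 0.00498930968323972
189 [163, 164, 162, 161, 165, 163, 163, 163, 164, 165, 36, 132, 166, 149, 148, 147, 150, 145, 148, 146, 148, 148, 145, 150, 147, 149, 149, 158, 167, 168, 168, 171, 165, 169, 166, 170, 171, 168]
192 [162, 162, 161, 159, 164, 160, 162, 162, 160, 162, 42, 122, 135, 140, 139, 141, 142, 140, 140, 139, 140, 140, 143, 142, 143, 139, 140, 139, 141, 145, 148, 153, 153, 158, 164, 166, 168, 168]
217 [158, 156, 161, 160, 157, 157, 160, 160, 136, 230, 244, 246, 246, 247, 249, 253, 254, 254, 254, 207, 201, 200, 200, 202, 199, 199, 197, 197, 193, 194, 179, 168, 194, 196, 196, 195, 196, 193]
```

The stop is on the line to about 0.4 mm. I'll release it and move to the lever.

Call:
apply_moves([
  {"dp":[0,0,0],"yaw":0},
  {"dp":[0,0,0],"yaw":0},
  {"dp":[0,0,0],"yaw":0},
  {"dp":[0,0,0],"yaw":0},
  {"dp":[0,0,0],"yaw":0},
  {"dp":[0,0,0.01],"yaw":0},
  {"dp":[0,0,0.03],"yaw":0},
  {"dp":[0,0,0.06],"yaw":0},
  {"dp":[0,0,0.085],"yaw":0},
  {"dp":[-0.03,-0.016,0.085],"yaw":6},
  {"dp":[-0.06,-0.032,0.085],"yaw":12},
  {"dp":[-0.085,-0.045,0.085],"yaw":18},
  {"dp":[-0.1,-0.053,0.085],"yaw":20},
  {"dp":[-0.1,-0.053,0.085],"yaw":20},
  {"dp":[-0.1,-0.053,0.085],"yaw":20},
], grip=0.1)

```text
time_s: 7.8
tcp_pos: [0.5175, 0.2196, 0.142]
eef_rot: [-179.9, 0.0, -79.0]
contact_force: [0.8, 1.1, 0.2]
gripper_width: 0.0396
gripper_force: 0.0
```

```bash
python3 snap.py w5 | head -1
python3 - <<'E'
from plant import get_state
s=get_state();print(s['joints'].round(1),s['contact_force'].round(1))
E
```

```text
(array([0.51746723, 0.21964902, 0.14203548]), array([-1.79898480e+02,  4.93938592e-02, -7.90456502e+01]))
[ 42.9  15.4 -21.9   0.  -52.6 -32. ] [ 0.4  0.3 -0. ]
```

View pics/w5.png

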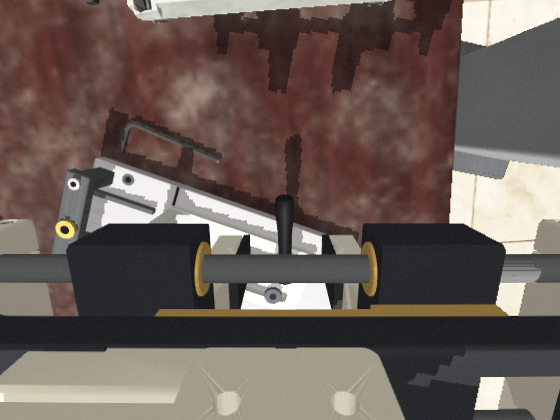

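The lever handle is centred between the jaws (handle u≈285, jaws 240–333). I'll descend.

Call:
apply_moves([
  {"dp":[0,0,-0.02],"yaw":0},
  {"dp":[0,0,-0.045],"yaw":0},
  {"dp":[0,0,-0.06],"yaw":0},
  {"dp":[0,0,-0.07],"yaw":0},
  {"dp":[0,0,-0.08],"yaw":0},
  {"dp":[0,0,-0.088],"yaw":0},
  {"dp":[0,0,-0.088],"yaw":0},
  {"dp":[0,0,-0.088],"yaw":0},
])

```text
time_s: 8.52
tcp_pos: [0.5179, 0.2198, 0.0525]
eef_rot: [180.0, -0.0, -79.0]
contact_force: [-0.1, -0.3, 0.7]
gripper_width: 0.0395
gripper_force: 0.0
```

Call:
apply_moves([
  {"dp":[0,0,0],"yaw":0},
  {"dp":[0,0,0],"yaw":0},
  {"dp":[0,0,0],"yaw":0},
  {"dp":[0,0,0],"yaw":0},
  {"dp":[0,0,0],"yaw":0},
  {"dp":[0,0,0],"yaw":0},
], grip=0.54)

```text
time_s: 9.02
tcp_pos: [0.5177, 0.2197, 0.0528]
eef_rot: [-180.0, 0.0, -79.0]
contact_force: [0.4, -0.6, 1.0]
gripper_width: 0.0201
gripper_force: 0.0
```

Run:
```python
from plant import get_state
import numpy as np
s=get_state();print(s['tcp_pos'],s['contact_force'],s['gripper_width'],s['gripper_force'])
# arc rows from lever angle -79.2, radius .052, steps of 3 deg
a0=np.radians(-79.2);R=.052
for k in range(1,41):
    a=a0-np.radians(3*k);print(-3*k,(R*(np.cos(a)-np.cos(a0))).round(4),(R*(np.sin(a)-np.sin(a0))).round(4),end=' | ')
```

```text
[0.51767489 0.21970979 0.0528244 ] [ 0.35863177 -0.59524595  1.03628748] 0.02013133794953003 0.0
-3 -0.0027 -0.0004 | -6 -0.0054 -0.0007 | -9 -0.0081 -0.0009 | -12 -0.0108 -0.0009 | -15 -0.0136 -0.0008 | -18 -0.0163 -0.0005 | -21 -0.019 -0.0001 | -24 -0.0216 0.0005 | -27 -0.0243 0.0011 | -30 -0.0268 0.002 | -33 -0.0294 0.0029 | -36 -0.0319 0.004 | -39 -0.0343 0.0053 | -42 -0.0367 0.0066 | -45 -0.039 0.0081 | -48 -0.0412 0.0097 | -51 -0.0433 0.0114 | -54 -0.0453 0.0132 | -57 -0.0473 0.0151 | -60 -0.0491 0.0171 | -63 -0.0508 0.0192 | -66 -0.0524 0.0214 | -69 -0.0539 0.0237 | -72 -0.0553 0.026 | -75 -0.0566 0.0284 | -78 -0.0577 0.0309 | -81 -0.0587 0.0335 | -84 -0.0595 0.036 | -87 -0.0602 0.0387 | -90 -0.0608 0.0413 | -93 -0.0613 0.044 | -96 -0.0616 0.0467 | -99 -0.0617 0.0494 | -102 -0.0617 0.0522 | -105 -0.0616 0.0549 | -108 -0.0613 0.0576 | -111 -0.0609 0.0603 | -114 -0.0604 0.063 | -117 -0.0597 0.0656 | -120 -0.0589 0.0682 |
```

Call:
apply_moves([
  {"dp":[-0.0027,-0.0004,0],"yaw":-3},
  {"dp":[-0.0054,-0.0007,0],"yaw":-6},
  {"dp":[-0.0081,-0.0009,0],"yaw":-9},
  {"dp":[-0.0108,-0.0009,0],"yaw":-12},
  {"dp":[-0.0136,-0.0008,0],"yaw":-15},
  {"dp":[-0.0136,-0.0008,0],"yaw":-15},
  {"dp":[-0.0136,-0.0008,0],"yaw":-15},
])

```text
time_s: 9.6
tcp_pos: [0.504, 0.2189, 0.0527]
eef_rot: [-180.0, -0.0, -93.9]
contact_force: [0.2, -0.3, 0.1]
gripper_width: 0.0201
gripper_force: 0.0
```

Call:
apply_moves([
  {"dp":[-0.0027,0.0003,0],"yaw":-3},
  {"dp":[-0.0054,0.0007,0],"yaw":-6},
  {"dp":[-0.0054,0.0007,0],"yaw":-6},
  {"dp":[-0.0054,0.0007,0],"yaw":-6},
])

```text
time_s: 9.93
tcp_pos: [0.4986, 0.2196, 0.0526]
eef_rot: [180.0, -0.0, -99.9]
contact_force: [0.5, -0.2, 1.6]
gripper_width: 0.02
gripper_force: 0.0
```

Call:
apply_moves([
  {"dp":[-0.0026,0.0006,0],"yaw":-3},
  {"dp":[-0.0053,0.0012,0],"yaw":-6},
  {"dp":[-0.0053,0.0012,0],"yaw":-6},
  {"dp":[-0.0053,0.0012,0],"yaw":-6},
])

```text
time_s: 10.27
tcp_pos: [0.4934, 0.2208, 0.0526]
eef_rot: [180.0, -0.0, -105.9]
contact_force: [0.5, -0.4, -0.5]
gripper_width: 0.02
gripper_force: 0.0
```

Call:
apply_moves([
  {"dp":[-0.0025,0.0009,0],"yaw":-3},
  {"dp":[-0.0051,0.0018,0],"yaw":-6},
  {"dp":[-0.0051,0.0018,0],"yaw":-6},
  {"dp":[-0.0051,0.0018,0],"yaw":-6},
])

```text
time_s: 10.6
tcp_pos: [0.4883, 0.2225, 0.0526]
eef_rot: [180.0, -0.0, -111.8]
contact_force: [-0.4, 0.4, 0.6]
gripper_width: 0.0199
gripper_force: 0.0
```

Run:
```python
from snap import *
c,p=snap('w6');g=cv2.cvtColor(c['image'],cv2.COLOR_RGB2GRAY)
A=np.array([.508,.271,.047])
for ang in (-79.2,-106,-109,-112,-115,-118):
    a=np.radians(ang);print(ang,proj(c,A+[.065*np.cos(a),.065*np.sin(a),.003],p).round(1))
for v in (150,160,170,180,190,200,210):print(v,g[v,230:340:3].tolist())
```

```text
-79.2 [213.7 260.7]
-106 [271.  241.8]
-109 [278.  241.3]
-112 [285.  241.1]
-115 [292.  241.3]
-118 [298.9 241.9]
150 [36, 37, 34, 63, 66, 43, 42, 46, 47, 40, 45, 41, 33, 43, 39, 39, 36, 34, 36, 42, 43, 42, 41, 42, 65, 67, 65, 69, 73, 70, 70, 71, 68, 69, 66, 66, 75]
160 [45, 41, 41, 39, 42, 44, 41, 42, 40, 50, 42, 43, 40, 37, 40, 36, 38, 37, 34, 40, 40, 40, 38, 41, 37, 64, 64, 68, 68, 71, 68, 77, 81, 78, 77, 84, 83]
170 [45, 47, 44, 41, 34, 39, 36, 36, 34, 41, 35, 41, 45, 48, 42, 40, 44, 39, 37, 37, 37, 42, 37, 39, 39, 34, 40, 65, 65, 64, 70, 68, 72, 72, 76, 78, 75]
180 [46, 45, 47, 50, 46, 46, 43, 44, 40, 40, 38, 42, 40, 67, 62, 43, 45, 46, 39, 45, 43, 47, 48, 47, 41, 46, 74, 74, 71, 71, 70, 72, 76, 85, 98, 102, 103]
190 [52, 48, 50, 47, 51, 52, 48, 46, 42, 45, 44, 46, 47, 48, 77, 74, 46, 49, 48, 44, 50, 46, 44, 45, 40, 42, 72, 74, 78, 83, 91, 92, 93, 99, 110, 109, 112]
200 [50, 43, 47, 45, 46, 48, 47, 47, 47, 48, 48, 44, 46, 46, 81, 81, 76, 46, 47, 48, 44, 43, 48, 47, 43, 44, 77, 82, 86, 92, 101, 98, 92, 100, 98, 92, 95]
210 [83, 76, 73, 71, 69, 68, 75, 70, 45, 48, 51, 51, 52, 50, 87, 84, 83, 79, 76, 73, 71, 74, 81, 83, 83, 82, 85, 91, 85, 89, 82, 85, 80, 84, 83, 84, 84]
```

View pics/w6.png

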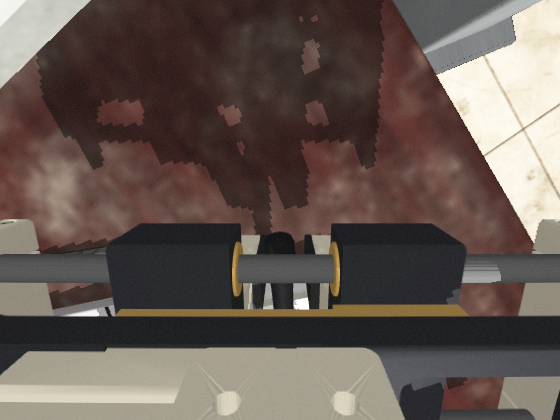

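The handle tip at (275,235) sits between the jaws against the left, pushing one, so the lever is following. I'll continue along the arc.

Call:
apply_moves([
  {"dp":[-0.0025,0.0011,0],"yaw":-3},
  {"dp":[-0.0049,0.0024,0],"yaw":-6},
  {"dp":[-0.0049,0.0024,0],"yaw":-6},
  {"dp":[-0.0049,0.0024,0],"yaw":-6},
])

```text
time_s: 10.98
tcp_pos: [0.4834, 0.225, 0.0526]
eef_rot: [180.0, -0.0, -117.9]
contact_force: [0.4, 0.3, 0.2]
gripper_width: 0.0201
gripper_force: 0.0
```

Call:
apply_moves([
  {"dp":[-0.0024,0.0013,0],"yaw":-3},
  {"dp":[-0.0047,0.0028,0],"yaw":-6},
  {"dp":[-0.0047,0.0028,0],"yaw":-6},
  {"dp":[-0.0047,0.0028,0],"yaw":-6},
])

```text
time_s: 11.32
tcp_pos: [0.4787, 0.2278, 0.0526]
eef_rot: [180.0, -0.0, -123.8]
contact_force: [0.8, -0.6, 0.6]
gripper_width: 0.0202
gripper_force: 0.1
```

Call:
apply_moves([
  {"dp":[-0.0022,0.0016,0],"yaw":-3},
  {"dp":[-0.0043,0.0033,0],"yaw":-6},
  {"dp":[-0.0043,0.0033,0],"yaw":-6},
  {"dp":[-0.0043,0.0033,0],"yaw":-6},
])

```text
time_s: 11.65
tcp_pos: [0.4744, 0.231, 0.0525]
eef_rot: [180.0, -0.0, -129.8]
contact_force: [0.7, -0.6, 0.2]
gripper_width: 0.0201
gripper_force: 0.5
```

Call:
apply_moves([
  {"dp":[-0.002,0.0018,0],"yaw":-3},
  {"dp":[-0.004,0.0037,0],"yaw":-6},
  {"dp":[-0.004,0.0037,0],"yaw":-6},
  {"dp":[-0.004,0.0037,0],"yaw":-6},
])

```text
time_s: 11.98
tcp_pos: [0.4704, 0.2347, 0.0525]
eef_rot: [-180.0, -0.0, -135.8]
contact_force: [1.5, -1.0, -1.1]
gripper_width: 0.0201
gripper_force: 0.8
```

Call:
apply_moves([
  {"dp":[-0.0012,0.0013,0],"yaw":-2},
  {"dp":[-0.0024,0.0027,0],"yaw":-4},
  {"dp":[-0.0024,0.0027,0],"yaw":-4},
  {"dp":[-0.0024,0.0027,0],"yaw":-4},
  {"dp":[-0.0024,0.0027,0],"yaw":-4},
])

```text
time_s: 12.4
tcp_pos: [0.468, 0.2373, 0.0525]
eef_rot: [-180.0, -0.0, -139.9]
contact_force: [3.2, -2.3, -1.8]
gripper_width: 0.0203
gripper_force: 1.8
```

Call:
apply_moves([
  {"dp":[-0.0011,0.0014,0],"yaw":-2},
  {"dp":[-0.0022,0.0029,0],"yaw":-4},
  {"dp":[-0.0022,0.0029,0],"yaw":-4},
  {"dp":[-0.0022,0.0029,0],"yaw":-4},
  {"dp":[-0.0022,0.0029,0],"yaw":-4},
])

```text
time_s: 12.82
tcp_pos: [0.4657, 0.2402, 0.0525]
eef_rot: [-180.0, -0.0, -143.9]
contact_force: [4.5, -2.6, -2.5]
gripper_width: 0.0203
gripper_force: 1.9
```

Call:
apply_moves([
  {"dp":[0,0,0],"yaw":0},
  {"dp":[0,0,0],"yaw":0},
  {"dp":[0,0,0],"yaw":0},
])

```text
time_s: 13.07
tcp_pos: [0.4657, 0.2402, 0.0525]
eef_rot: [-180.0, -0.0, -144.0]
contact_force: [4.4, -2.0, -3.6]
gripper_width: 0.02
gripper_force: 2.2
```

Run:
```python
from plant import get_state
s=get_state();print({k:s[k] for k in('contact_force','moment','gripper_force','gripper_width','tcp_pos')})
from snap import *
c,p=snap('w7')
cv2.imwrite('pics/w7c.png',cv2.resize(c['image'][215:325,215:355],None,fx=4,fy=4)[:,:,::-1])
```

```text
{'contact_force': array([ 4.38346615, -2.01331188, -3.56925991]), 'moment': array([-0.8094704 , -1.42794187,  0.07111682]), 'gripper_force': 2.179732695221901, 'gripper_width': 0.020032479202658503, 'tcp_pos': array([0.46569539, 0.24024665, 0.05253364])}
```

Call:
apply_moves([
  {"dp":[-0.0008,0.0011,0],"yaw":-1.5},
  {"dp":[-0.0015,0.0022,0],"yaw":-3},
  {"dp":[-0.0015,0.0022,0],"yaw":-3},
  {"dp":[-0.0015,0.0022,0],"yaw":-3},
  {"dp":[-0.0015,0.0022,0],"yaw":-3},
])

```text
time_s: 13.53
tcp_pos: [0.4642, 0.2424, 0.0525]
eef_rot: [-180.0, -0.0, -147.0]
contact_force: [2.8, -2.1, -3.4]
gripper_width: 0.0203
gripper_force: 2.2
```

Call:
apply_moves([
  {"dp":[-0.0007,0.0012,0],"yaw":-1.5},
  {"dp":[-0.0014,0.0023,0],"yaw":-3},
  {"dp":[-0.0014,0.0023,0],"yaw":-3},
  {"dp":[-0.0014,0.0023,0],"yaw":-3},
  {"dp":[-0.0014,0.0023,0],"yaw":-3},
])

```text
time_s: 13.95
tcp_pos: [0.4628, 0.2447, 0.0525]
eef_rot: [-180.0, -0.0, -150.0]
contact_force: [3.9, -4.0, -3.7]
gripper_width: 0.0203
gripper_force: 2.3
```

Call:
apply_moves([
  {"dp":[-0.0005,0.0013,-0.0003],"yaw":-1.5},
  {"dp":[-0.0008,0.0027,-0.0005],"yaw":-3},
  {"dp":[-0.0008,0.0027,-0.0005],"yaw":-3},
  {"dp":[-0.0008,0.0027,-0.0005],"yaw":-3},
  {"dp":[-0.0008,0.0027,-0.0005],"yaw":-3},
])

```text
time_s: 14.37
tcp_pos: [0.4617, 0.2469, 0.0522]
eef_rot: [-180.0, -0.1, -153.0]
contact_force: [2.4, -4.6, 2.0]
gripper_width: 0.0203
gripper_force: 2.7
```

Call:
apply_moves([
  {"dp":[-0.0005,0.0012,0],"yaw":-1.5},
  {"dp":[-0.001,0.0025,0],"yaw":-3},
  {"dp":[-0.001,0.0025,0],"yaw":-3},
  {"dp":[-0.001,0.0025,0],"yaw":-3},
  {"dp":[-0.001,0.0025,0],"yaw":-3},
])

```text
time_s: 14.78
tcp_pos: [0.4606, 0.2492, 0.0521]
eef_rot: [-179.9, -0.1, -156.0]
contact_force: [2.6, -5.2, 0.2]
gripper_width: 0.0201
gripper_force: 3.0
```

Run:
```python
from snap import *
snap('w8');ims=[]
for n in('w6','w7','w8'):
    c,p=pickle.load(open(n+'.pkl','rb'));ims.append(cv2.convertScaleAbs(cv2.resize(c['image'][205:335,230:340],None,fx=2.4,fy=2.4,interpolation=cv2.INTER_CUBIC),alpha=1.8,beta=15))
t=cams.capture('top');pickle.dump(t,open('top1.pkl','rb'))
row=np.hstack(ims);T=cv2.resize(t['image'][190:290,180:280],(270,270),interpolation=cv2.INTER_CUBIC)
sd=cams.capture('side');S=cv2.resize(sd['image'][170:240,190:340],(520,243),interpolation=cv2.INTER_CUBIC)
b=np.zeros((270,792,3),np.uint8);b[:,:270]=T;b[:243,272:]=S
m=np.vstack([row,b]);print(m.shape);cv2.imwrite('pics/mont.png',m[:,:,::-1])
```

```text
Traceback (most recent call last):
FileNotFoundError: [Errno 2] No such file or directory: 'top1.pkl'
```

```bash
ls
python3 - <<'E'
from snap import *
ims=[]
for n in('w6','w7','w8'):
    c,p=pickle.load(open(n+'.pkl','rb'));ims.append(cv2.convertScaleAbs(cv2.resize(c['image'][205:335,230:340],None,fx=2.4,fy=2.4,interpolation=cv2.INTER_CUBIC),alpha=1.8,beta=15))
t=cams.capture('top')
row=np.hstack(ims);T=cv2.resize(t['image'][190:290,180:280],(270,270),interpolation=cv2.INTER_CUBIC)
sd=cams.capture('side');S=cv2.resize(sd['image'][170:240,190:340],(520,243),interpolation=cv2.INTER_CUBIC)
b=np.zeros((270,792,3),np.uint8);b[:,:270]=T;b[:243,272:]=S
m=np.vstack([row,b]);print(m.shape);cv2.imwrite('pics/mont.png',m[:,:,::-1])
E
```

```text
h.py
off.py
pics
side0.pkl
snap.py
top0.pkl
w1.pkl
w2.pkl
w3.pkl
w4.pkl
w5.pkl
w6.pkl
w7.pkl
w8.pkl
(582, 792, 3)
```

View pics/mont.png

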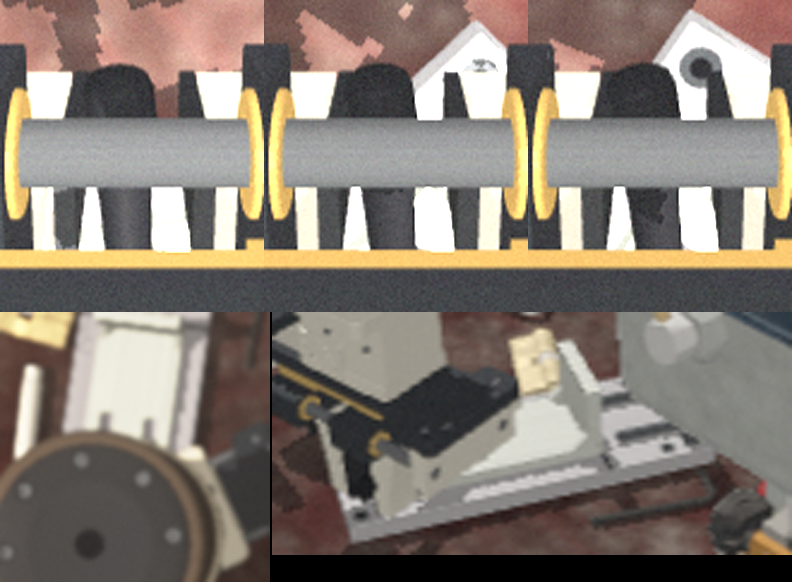

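The montage shows the handle between the jaws in all three wrist views (tip at u≈280, 277.5 and 278, v≈232). The lever follows, leaning on the left finger. I'll work out the lever angle from these tips.

Run:
```python
from h import *
from plant import get_state
A=np.array([.508,.271])
for n,px in (('w1',(295,130)),('w5',(285,197)),('w6',(280,232)),('w7',(277.5,232)),('w8',(278,232))):
    c,p=pickle.load(open(n+'.pkl','rb'));q=onz(c,px,.05,p)[:2]-A;t=p[0][:2]-A
    print(n,q.round(4),'lever r,ang',np.hypot(*q).round(4),np.degrees(np.arctan2(q[1],q[0])).round(1),'tool',np.hypot(*t).round(4),np.degrees(np.arctan2(t[1],t[0])).round(1),'yaw',p[1][2].round(1))
s=get_state();print(s['contact_force'],s['gripper_force'],s['tcp_pos'],s['time_s'])
```

```text
w1 [ 0.0119 -0.0641] lever r,ang 0.0652 -79.5 tool 0.0317 -3.4 yaw -98.2
w5 [ 0.0128 -0.0654] lever r,ang 0.0667 -78.9 tool 0.0522 -79.6 yaw -79.0
w6 [-0.0239 -0.0655] lever r,ang 0.0697 -110.0 tool 0.0523 -112.1 yaw -111.8
w7 [-0.0545 -0.0439] lever r,ang 0.0699 -141.2 tool 0.0523 -144.0 yaw -144.0
w8 [-0.0624 -0.0319] lever r,ang 0.0701 -152.9 tool 0.0522 -155.3 yaw -156.0
[ 3.2253357  -5.02746996  1.1281949 ] 2.969443202018738 [0.46060361 0.24920344 0.05215169] 14.9833
```

Call:
apply_moves([
  {"dp":[-0.0005,0.0012,0],"yaw":-1.5},
  {"dp":[-0.001,0.0025,0],"yaw":-3},
  {"dp":[-0.001,0.0025,0],"yaw":-3},
  {"dp":[-0.001,0.0025,0],"yaw":-3},
  {"dp":[-0.001,0.0025,0],"yaw":-3},
])

```text
time_s: 15.4
tcp_pos: [0.4596, 0.2516, 0.0521]
eef_rot: [-179.9, -0.1, -159.0]
contact_force: [2.8, -6.1, 0.2]
gripper_width: 0.0204
gripper_force: 3.2
```

Call:
apply_moves([
  {"dp":[-0.0004,0.0012,0],"yaw":-1.5},
  {"dp":[-0.0008,0.0026,0],"yaw":-3},
  {"dp":[-0.0008,0.0026,0],"yaw":-3},
  {"dp":[-0.0008,0.0026,0],"yaw":-3},
  {"dp":[-0.0008,0.0026,0],"yaw":-3},
])

```text
time_s: 15.82
tcp_pos: [0.4587, 0.254, 0.0521]
eef_rot: [-179.9, -0.1, -162.0]
contact_force: [3.1, -6.4, 0.9]
gripper_width: 0.0203
gripper_force: 3.4
```

Call:
apply_moves([
  {"dp":[-0.0004,0.0013,0],"yaw":-1.5},
  {"dp":[-0.0008,0.0026,0],"yaw":-3},
  {"dp":[-0.0008,0.0026,0],"yaw":-3},
  {"dp":[-0.0008,0.0026,0],"yaw":-3},
  {"dp":[-0.0008,0.0026,0],"yaw":-3},
])

```text
time_s: 16.23
tcp_pos: [0.4579, 0.2565, 0.052]
eef_rot: [-179.9, -0.1, -165.0]
contact_force: [4.0, -6.7, 1.1]
gripper_width: 0.0203
gripper_force: 3.6
```

Run:
```python
from snap import *
A=np.array([.508,.271]);s=get_state();f=s['contact_force'];t=s['tcp_pos'][:2]-A;u=t/np.hypot(*t)
print('tang',f[:2]@np.array([-u[1],u[0]]),'rad',f[:2]@u,f[2],s['gripper_force'],np.degrees(np.arctan2(t[1],t[0])),s['moment'])
# stop front / foot visibility check: is the stop still on the line?
c=cams.capture('top');g=cv2.cvtColor(c['image'],cv2.COLOR_RGB2GRAY);c0=pickle.load(open('top0.pkl','rb'));g0=cv2.cvtColor(c0['image'],cv2.COLOR_RGB2GRAY)
for u in(228,236): print('now',u,g[184:216,u].tolist());print('t0 ',u,g0[184:216,u].tolist())
```

```text
tang 7.5785219373674915 rad -1.9905254807021633 1.1063581507697282 3.6289816349744797 -163.82793157699606 [-2.36738746 -1.28586475  0.04792416]
now 228 [178, 190, 201, 202, 201, 215, 229, 235, 232, 212, 166, 148, 183, 222, 232, 234, 234, 234, 234, 234, 234, 235, 235, 235, 235, 235, 235, 235, 235, 235, 235, 235]
t0  228 [178, 189, 200, 204, 204, 203, 196, 168, 150, 171, 197, 204, 205, 205, 205, 205, 210, 221, 229, 233, 236, 230, 199, 162, 183, 221, 233, 235, 235, 235, 234, 234]
now 236 [200, 201, 201, 200, 198, 199, 216, 228, 234, 233, 218, 174, 152, 183, 222, 233, 235, 235, 235, 235, 235, 235, 235, 235, 234, 234, 235, 234, 235, 235, 234, 234]
t0  236 [199, 199, 199, 199, 199, 199, 201, 193, 171, 150, 165, 192, 201, 203, 202, 204, 204, 204, 210, 221, 230, 235, 230, 202, 163, 181, 220, 232, 234, 234, 234, 233]
```

Call:
apply_moves([
  {"dp":[-0.0002,0.0013,0],"yaw":-1.5},
  {"dp":[-0.0004,0.0027,0],"yaw":-3},
  {"dp":[-0.0004,0.0027,0],"yaw":-3},
  {"dp":[-0.0004,0.0027,0],"yaw":-3},
  {"dp":[-0.0004,0.0027,0],"yaw":-3},
])

```text
time_s: 16.7
tcp_pos: [0.4573, 0.2588, 0.0519]
eef_rot: [-179.9, -0.1, -168.1]
contact_force: [2.6, -6.8, 1.6]
gripper_width: 0.0202
gripper_force: 3.9
```

Call:
apply_moves([
  {"dp":[-0.0002,0.0013,0],"yaw":-1.5},
  {"dp":[-0.0003,0.0027,0],"yaw":-3},
  {"dp":[-0.0003,0.0027,0],"yaw":-3},
  {"dp":[-0.0003,0.0027,0],"yaw":-3},
  {"dp":[-0.0003,0.0027,0],"yaw":-3},
])

```text
time_s: 17.12
tcp_pos: [0.4568, 0.2613, 0.0519]
eef_rot: [-179.8, -0.1, -171.1]
contact_force: [2.3, -7.7, 1.9]
gripper_width: 0.0203
gripper_force: 4.2
```

Call:
apply_moves([
  {"dp":[-0.0001,0.0013,0],"yaw":-1.5},
  {"dp":[-0.0002,0.0027,0],"yaw":-3},
  {"dp":[-0.0002,0.0027,0],"yaw":-3},
  {"dp":[-0.0002,0.0027,0],"yaw":-3},
  {"dp":[-0.0002,0.0027,0],"yaw":-3},
])

```text
time_s: 17.53
tcp_pos: [0.4564, 0.2637, 0.0518]
eef_rot: [-179.8, -0.2, -174.1]
contact_force: [2.6, -8.2, 1.5]
gripper_width: 0.0204
gripper_force: 4.4
```

Call:
apply_moves([
  {"dp":[0,0.0013,0],"yaw":-1.5},
  {"dp":[-0.0001,0.0027,0],"yaw":-3},
  {"dp":[-0.0001,0.0027,0],"yaw":-3},
  {"dp":[-0.0001,0.0027,0],"yaw":-3},
  {"dp":[-0.0001,0.0027,0],"yaw":-3},
])

```text
time_s: 17.95
tcp_pos: [0.4562, 0.2662, 0.0518]
eef_rot: [-179.8, -0.2, -177.1]
contact_force: [2.3, -8.8, 1.8]
gripper_width: 0.0202
gripper_force: 4.6
```

Run:
```python
from snap import *
A=np.array([.508,.271]);s=get_state();f=s['contact_force'];t=s['tcp_pos'][:2]-A;u=t/np.hypot(*t)
print('tang',f[:2]@np.array([-u[1],u[0]]),'rad',f[:2]@u,f[2],s['gripper_force'],np.hypot(*t),np.degrees(np.arctan2(t[1],t[0])))
c,p=snap('w9');c8,_=pickle.load(open('w8.pkl','rb'))
for n,q in(('w8',c8),('w9',c)):
    g=cv2.cvtColor(q['image'],cv2.COLOR_RGB2GRAY);print(n,g[246,258:320].tolist());print(n,g[290,250:320].tolist())
```

```text
tang 8.933687112050102 rad -1.4270478053290294 1.7648563868456486 4.638222008943558 0.05206547855491382 -174.66106521369306
w8 [58, 30, 21, 27, 25, 22, 22, 20, 21, 20, 20, 19, 27, 26, 28, 25, 21, 26, 25, 17, 26, 20, 24, 24, 17, 18, 19, 24, 19, 23, 17, 18, 13, 20, 63, 157, 157, 155, 157, 156, 154, 157, 158, 160, 159, 159, 72, 28, 21, 24, 25, 26, 21, 24, 26, 53, 134, 138, 142, 147, 150, 149]
w8 [130, 130, 68, 37, 38, 38, 34, 37, 34, 36, 39, 31, 27, 19, 21, 150, 156, 155, 158, 158, 159, 150, 39, 21, 18, 25, 19, 26, 22, 23, 25, 19, 22, 25, 23, 20, 38, 34, 35, 35, 33, 38, 34, 183, 251, 252, 252, 252, 252, 252, 252, 252, 251, 247, 232, 185, 150, 35, 28, 20, 26, 40, 39, 36, 37, 38, 36, 40, 35, 60]
w9 [55, 28, 29, 23, 15, 19, 17, 21, 24, 14, 22, 24, 25, 25, 21, 22, 26, 24, 26, 27, 27, 23, 25, 20, 25, 21, 21, 22, 21, 18, 18, 20, 19, 16, 91, 150, 151, 149, 149, 155, 154, 154, 160, 154, 152, 153, 87, 26, 26, 27, 25, 25, 26, 24, 20, 40, 132, 136, 142, 146, 144, 146]
w9 [132, 130, 65, 34, 32, 33, 35, 35, 37, 37, 36, 29, 25, 23, 24, 151, 158, 158, 156, 155, 154, 154, 148, 30, 23, 21, 15, 19, 18, 21, 23, 21, 21, 22, 21, 23, 21, 20, 22, 23, 17, 19, 18, 17, 96, 183, 184, 184, 183, 184, 183, 185, 184, 186, 179, 174, 173, 33, 19, 21, 24, 37, 35, 39, 35, 38, 35, 36, 37, 56]
```

Call:
apply_moves([
  {"dp":[0,0.0013,0],"yaw":-1.5},
  {"dp":[0,0.0027,0],"yaw":-3},
  {"dp":[0,0.0027,0],"yaw":-3},
  {"dp":[0,0.0027,0],"yaw":-3},
  {"dp":[0,0.0027,0],"yaw":-3},
])

```text
time_s: 18.42
tcp_pos: [0.456, 0.2686, 0.0517]
eef_rot: [-179.8, -0.2, 179.9]
contact_force: [1.5, -10.5, 4.2]
gripper_width: 0.0203
gripper_force: 4.9
```

Call:
apply_moves([
  {"dp":[0.0001,0.0013,0],"yaw":-1.5},
  {"dp":[0.0001,0.0027,0],"yaw":-3},
  {"dp":[0.0001,0.0027,0],"yaw":-3},
  {"dp":[0.0001,0.0027,0],"yaw":-3},
  {"dp":[0.0001,0.0027,0],"yaw":-3},
])

```text
time_s: 18.83
tcp_pos: [0.456, 0.2711, 0.0516]
eef_rot: [-179.7, -0.2, 176.9]
contact_force: [1.6, -10.7, 2.8]
gripper_width: 0.0202
gripper_force: 5.1
```

Call:
apply_moves([
  {"dp":[0.0001,0.0013,0],"yaw":-1.5},
  {"dp":[0.0003,0.0027,0],"yaw":-3},
  {"dp":[0.0003,0.0027,0],"yaw":-3},
  {"dp":[0.0003,0.0027,0],"yaw":-3},
  {"dp":[0.0003,0.0027,0],"yaw":-3},
])

```text
time_s: 19.25
tcp_pos: [0.456, 0.2735, 0.0516]
eef_rot: [-179.7, -0.2, 173.9]
contact_force: [0.9, -10.2, 3.4]
gripper_width: 0.0204
gripper_force: 5.4
```

Call:
apply_moves([
  {"dp":[0.0002,0.0013,0],"yaw":-1.5},
  {"dp":[0.0004,0.0027,0],"yaw":-3},
  {"dp":[0.0004,0.0027,0],"yaw":-3},
  {"dp":[0.0004,0.0027,0],"yaw":-3},
  {"dp":[0.0004,0.0027,0],"yaw":-3},
])

```text
time_s: 19.67
tcp_pos: [0.4562, 0.2759, 0.0515]
eef_rot: [-179.6, -0.2, 170.9]
contact_force: [1.2, -11.8, 3.9]
gripper_width: 0.02
gripper_force: 5.6
```

Run:
```python
from snap import *
A=np.array([.508,.271]);s=get_state();f=s['contact_force'];t=s['tcp_pos'][:2]-A;u=t/np.hypot(*t)
print('tang',f[:2]@np.array([-u[1],u[0]]),'rad',f[:2]@u,f[2],s['gripper_force'],np.hypot(*t),np.degrees(np.arctan2(t[1],t[0])),s['joints'].round(1))
```

```text
tang 11.589984832217748 rad -2.34013360090152 3.944917529825242 5.595389753580093 0.05198615792054457 174.58314365179783 [  52.3   19.9  -30.5    0.   -40.  -151.3]
```

Tangential push is 11.6 N at 52 mm, which is 11 N at lever_end, so it is hand-firm. I'll release, lift and check.

Call:
apply_moves([
  {"dp":[0,0,0],"yaw":0},
  {"dp":[0,0,0],"yaw":0},
  {"dp":[0,0,0],"yaw":0},
  {"dp":[0,0,0],"yaw":0},
  {"dp":[0,0,0],"yaw":0},
  {"dp":[0,0,0.01],"yaw":0},
  {"dp":[0,0,0.03],"yaw":0},
  {"dp":[0,0,0.06],"yaw":0},
  {"dp":[0,0,0.1],"yaw":0},
  {"dp":[0,0,0.14],"yaw":0},
  {"dp":[0.025,0,0.17],"yaw":7},
  {"dp":[0.05,0,0.195],"yaw":14},
  {"dp":[0.08,0,0.195],"yaw":21},
  {"dp":[0.08,0,0.195],"yaw":28},
  {"dp":[0.08,0,0.195],"yaw":35},
  {"dp":[0.08,0,0.195],"yaw":42},
  {"dp":[0.08,0,0.195],"yaw":49},
  {"dp":[0.08,0,0.195],"yaw":56},
], grip=0.1)

```text
time_s: 21.17
tcp_pos: [0.5381, 0.2793, 0.2479]
eef_rot: [180.0, 0.0, -132.7]
contact_force: [-0.5, -0.0, 0.4]
gripper_width: 0.0393
gripper_force: 0.0
```

Call:
apply_moves([
  {"dp":[0.02,0,0],"yaw":7},
  {"dp":[0.04,0,0],"yaw":14},
  {"dp":[0.06,0,0],"yaw":21},
  {"dp":[0.08,0,0],"yaw":28},
  {"dp":[0.08,0,0],"yaw":34},
  {"dp":[0.08,0,0],"yaw":34},
  {"dp":[0.08,0,0],"yaw":34},
])

```text
time_s: 21.75
tcp_pos: [0.618, 0.2793, 0.2474]
eef_rot: [180.0, 0.0, -99.3]
contact_force: [-0.7, 1.0, 0.3]
gripper_width: 0.0394
gripper_force: 0.0
```

Run:
```python
from snap import *
c,p=snap('w10');print(p);X=np.array([np.cos(np.radians(-8.9)),np.sin(np.radians(-8.9)),0]);Y=np.array([-X[1],X[0],0])
M=np.array([.6211,.2725,.014])
for dx,dy,z,n in((0,-.04,.014,'line'),(0,0,.066,'front'),(-.01,0,.066,'rear'),(-.111,-.018,.047,'hub')): print(n,proj(c,M+X*dx+Y*dy+[0,0,z-.014],p).round(1))
g=cv2.cvtColor(c['image'],cv2.COLOR_RGB2GRAY)
for dy in(-.045,-.038,-.025,-.015,0):
    u,v=proj(c,M+Y*dy+[0,0,.052 if dy>-.03 else 0],p);v=int(round(v));u=int(u);print(dy,v,u-14,g[v,u-14:u+20].tolist())
```

```text
(array([0.61796888, 0.27929357, 0.24736931]), array([ 1.79985998e+02,  1.57527123e-03, -9.92502348e+01]))
line [281.6 145.3]
front [281.4 186.2]
rear [290.8 186.2]
hub [381.5 166.5]
-0.045 141 267 [244, 243, 244, 244, 244, 245, 244, 212, 165, 168, 166, 164, 164, 67, 33, 125, 164, 164, 165, 163, 161, 165, 165, 165, 243, 244, 244, 244, 244, 245, 244, 244, 244, 245]
-0.038 147 267 [245, 244, 243, 244, 244, 243, 244, 245, 170, 166, 163, 166, 163, 70, 28, 126, 162, 166, 162, 166, 163, 161, 165, 163, 164, 161, 161, 165, 164, 163, 166, 162, 164, 163]
-0.025 163 267 [228, 228, 234, 243, 243, 243, 243, 243, 169, 161, 162, 164, 167, 167, 252, 252, 253, 254, 254, 254, 254, 254, 253, 254, 254, 254, 254, 254, 254, 254, 254, 254, 254, 254]
-0.015 172 267 [241, 242, 241, 241, 241, 241, 241, 240, 241, 162, 156, 156, 159, 156, 252, 252, 253, 254, 254, 254, 254, 254, 253, 254, 254, 254, 254, 254, 254, 254, 254, 254, 254, 254]
0 186 267 [242, 242, 243, 242, 242, 242, 242, 243, 243, 242, 243, 244, 169, 142, 251, 252, 253, 254, 254, 254, 254, 254, 254, 253, 253, 253, 253, 253, 254, 253, 254, 254, 254, 253]
```

The stop's front edge is on the line (u≈280.5 against 280.7 expected). The lever has turned about 1.8 rad and took 11 N, and the robot is clear, so I'll hand in.

```bash
python3 -c "
from plant import r
print(r.close_job())"
```

```text
the job is handed in; nothing more can be done
None
```

The job is handed in: the end stop's front face measured within about 0.5 mm of the line and the lever was turned until it took about 11 N at its end, though that push rose only about 0.2 N/mm instead of 1.2, I did not test the clamp by pushing the stop, and no verdict came back.

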